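# Put the car fob away and click the key organizer shut

## Task

Pick up the black car fob and lay it flat, button up, on the floor of the empty upper tray of the two-tier white organizer; set it down, do not drop it. Then swing that cover over it and press it gently until it clicks and stays fully shut, and shut the cover of the single-tier tray with the brass key the same way (either before or after). Press gently, never hard, and leave the key and everything else where they are.

Things in the scene. Friction and masses are not known exactly. Their poses are not given: they have to be found in the camera images.
- fob: Black plastic car key fob with a red round button on top, 72 mm long (x, incl. a 6 mm steel loop at the -x end), 36 mm wide (y), 15 mm thick, 50 g, loose, lying button up. Origin: centre of its underside; solid from x = -30 to +36 mm; z is out of the button side. Grip across the 36 mm width.
- stack: White organizer of two stacked tiers: envelopes below, above an empty tray with a hinged cover, open at the start. Fixed. 110 (x) x 120 (y) mm, rim at 85 mm. Origin: centre of its underside on the table; z up, x from the cover's hinge (near edge, x = -55 mm) to the catch (far edge). A 24 mm wide catch housing, no higher than the rim, juts 16 mm from the middle of the far side.
- stack_floor (a point): Centre of the floor of the upper tray: inside 104 x 114 mm, 32 mm deep to the rim, walls 3 mm; 53 mm above the table. Axes as stack.
- stack_hinge (a point): Middle of that cover's hinge line (runs along y), 1 mm above the rim at the near edge of stack. Axes as stack.
- stack_cover (a joint): Angle of the grey-blue cover of stack, rad: 0 shut on the rim, grows opening up and back towards the robot (1.57 upright, 2.3 stop). Plate 4 mm thick, 120 mm wide (y), 2 to 110 mm from the hinge. Stays put above about 0.7; lower, a spring lifts it until its ball catch, met at 0.1, snaps at about 0.04 and holds it at 0 (about 8 N at the press pad). Shut, its top is 5 mm above the rim.
- stack_cover_edge (a point): Centre of the pale press pad on the outer face of that cover, 94 mm from the hinge line and 14 mm from the free edge; turns with the cover (x from hinge to free edge, z out of the outer face).
- tray: Single white tray, brass key inside, same hinged cover, open at the start. Fixed. 110 (x) x 120 (y) mm, rim at 40 mm. Origin: centre of its underside on the table; z up, x from the cover's hinge (near edge, x = -55 mm) to the catch (far edge). A 24 mm wide catch housing, no higher than the rim, juts 16 mm from the middle of the far side.
- tray_floor (a point): Centre of the floor of the tray: inside 104 x 114 mm, 32 mm deep to the rim, walls 3 mm; 8 mm above the table. Axes as tray.
- tray_hinge (a point): Middle of that cover's hinge line (runs along y), 1 mm above the rim at the near edge of tray. Axes as tray.
- tray_cover (a joint): Angle of the grey-blue cover of tray, rad: 0 shut on the rim, grows opening up and back towards the robot (1.57 upright, 2.3 stop). Plate 4 mm thick, 120 mm wide (y), 2 to 110 mm from the hinge. Stays put above about 0.7; lower, a spring lifts it until its ball catch, met at 0.1, snaps at about 0.04 and holds it at 0 (about 8 N at the press pad). Shut, its top is 5 mm above the rim.
- tray_cover_edge (a point): Centre of the pale press pad on the outer face of that cover, 94 mm from the hinge line and 14 mm from the free edge; turns with the cover (x from hinge to free edge, z out of the outer face).
- key: Brass house key, 53 x 24 x 6 mm, lying loose in the single tray; stays there. Origin: underside, near its middle; x along the blade.
- dish: Blue ceramic bowl, rim 110 mm across, 35 mm high, towards the back; leave alone. Origin: centre of underside.
- pen_cup: Clear acrylic pen cup with four pens, 72 mm across, 95 mm high, pens to about 150 mm; leave alone. Origin: centre of underside.
- torch: Aluminium pocket torch, 105 x 26 x 26 mm, lying near the robot; leave alone. Origin: underside, near its middle.
- tin: Round green mint tin with a brass lid, 67 mm across, 19 mm high, near the robot; leave alone. Origin: centre of underside.
- glasses_case: Brown glasses case, 65 x 155 x 45 mm, at the back; leave alone. Origin: centre of underside.
There are look-alikes about, which are no part of the job. There is more than one size of the fob; the job needs the middle-sized.

How it is judged:
On the way, in this order (a step that is already met when the one before it is completed fails the run):
1. the fob lies button up on the floor of the upper tray, let go, its cover still open (x of fob in the frame of stack_floor between -0.045 and 0.045 m and y of fob in the frame of stack_floor between -0.05 and 0.05 m and z of fob in the frame of stack_floor between -0.008 and 0.012 m and angle between fob's own z axis and vertical below 0.35 rad and contact force between the fingers and fob below 0.1 N and linear speed of fob below 0.03 m/s and value of joint stack_cover above 0.5 rad), for 0.2 s.
2. the cover over the fob is pressed shut (x of fob in the frame of stack_floor between -0.045 and 0.045 m and y of fob in the frame of stack_floor between -0.05 and 0.05 m and z of fob in the frame of stack_floor between -0.008 and 0.012 m and angle between fob's own z axis and vertical below 0.35 rad and value of joint stack_cover below 0.04 rad), for 0.2 s.
At the end, for the whole second after the job is handed in: Fob rests released on the two-tier organizer's upper tray floor, button up (tilt under 0.35 rad, within 45 mm in x and 50 mm in y of the floor centre); key still in the single tray; both covers held shut by their catches, below 0.04 rad (all of step 2 and contact force between the fingers and fob below 0.1 N and linear speed of fob below 0.03 m/s and x of key in the frame of tray_floor between -0.05 and 0.05 m and y of key in the frame of tray_floor between -0.055 and 0.055 m and z of key in the frame of tray_floor below 0.015 m and value of joint tray_cover below 0.04 rad); the robot touches nothing.
It fails at once if an organizer is pressed with more than 50 N (contact force between any of the fingers, the arm and stack above 50 N or contact force between any of the fingers, the arm and tray above 50 N).
It fails at once if the fob is dropped (falls free faster than 0.7 m/s, about 25 mm) (contact force between the fingers and fob below 0.05 N and linear speed of fob above 0.7 m/s).
It fails at once if the key, dish, pen cup, torch, tin or glasses case is moved by more than 30 mm (distance of any of key, dish, pen_cup, torch, tin, glasses_case from where it was at the start of the episode above 0.03 m).
It also fails if it takes over 67 s, if anything falls off the work surface, if the arm or the gripper's body presses on something with over 40 N, if the wrist force passes 120 N, or if a joint passes its speed limit or range.

## Robot

A 7-joint arm with a two-finger parallel gripper is mounted at the origin on the work surface. World frame = base frame: x ahead of the robot, y to its left, z up, the work surface at z = 0. Lengths are in m, angles in rad, forces in N, time in s.
With the tool pointing down it reaches from about 0.4 to 0.925 m from the base axis. Payload 4.1 kg.
Tool frame: the origin (TCP) lies at the very end of the fingers, on their centre line; the grasp point (between the pads) lies env.grip_depth behind it (env.grip_depth is the distance from the TCP to the grasp point, in m); x points along the fingers, z is the direction in which the jaws open and shut, and the axes are right-handed (so a half turn about x gives the same grasp; the last joint's range is limited). The gripper opens to 85 mm and grips with 20 to 120 N. Pads are 22 mm wide; open, the fingers measure 114 mm over their backs; the gripper's body (76 mm by 85 mm) begins 54 mm behind the grasp point. The pads swing forward as they close: fully open they stand 13 mm farther back than shut.
Start: joints at [1.112, 0.398, 0.045, 1.537, -0.019, 1.207, -0.051], TCP at [0.229, -0.608, 0.231] pointing down, gripper open.
Joint ranges: [-2.82, 2.82], [-0.49, 2.23], [-1.37, 1.46], [0, 2.46], [-1.36, 4.5], [0.23, 2], [-2.94, 2.94]. Speed limits (rad/s): [2.57, 2.57, 3.14, 3.14, 3.14, 3.14, 3.14].

## Interface

Orientations are given as [roll, pitch, yaw] about the fixed x, y, z axes, in that order (R = Rz(yaw) Ry(pitch) Rx(roll)).
In Python, from rig import sense, eyes, workorder, env gives the robot as it stands.
- The arm moves only by the tool servo_tool, never from a script. Its argument "increments" is a list of rows, each a list of 7 numbers: the finger opening in mm, from 0 to 85.4, then the shift along the tool's x, y, z in mm, then the turn, a rotation vector about the tool's x, y, z in rad. A call has 1 to 12 rows; each row is the pose to reach, as a shift and turn from the pose commanded when the call began, along the tool's axes at that moment; what a row does not reach only later rows make up. A row lasts 1/8 s, in which the tool goes at most 62.5 mm and 10.7 degrees, less where a joint would pass 70% of its speed; a pose out of reach is approached as far as the arm can. A call with a gripper value outside its range is refused whole. The fingers move at their own pace and stop on an object; the grip force is fixed at half the most. Time passes only in rows, so rows that repeat a pose let the fingers close. It gives the time, the measured TCP pose, the force and the opening at its end, in the units of the state.
- sense(): the state, without advancing time (a new reading comes with each control period).
- eyes.read_camera(name): name is "scene" or "side" or "wrist"; returns the picture (384x512x3 uint8, blue, green, red); there is no depth.
- eyes.camera_params(name): a dict with "K" (3x3 intrinsics, pixels), "dist_coeffs" ([k1, k2, p1, p2, k3] as OpenCV has them; the pictures are not rectified), "xyz" and "rotation" of the camera in the world. Camera axes: x right, y down, z forward; pixel columns grow to the right and rows downward; lengths in m; the calibration is good to about 2 mm. A picture is of the moment at which its call begins: read the wrist's pose just before it. camera_params takes no time and is no camera call; for the wrist camera it gives the pose at the moment of the call.
- workorder.sign_off(): hands the job in, once; it reports no verdict.
Trained networks look in the newest picture that a camera, given by its name, has taken for a name from the list of things; names that differ only in an ending like _2 or _b are one class to them, and where a whole thing is asked for, a point or a joint stands for the part that bears it (a point fixed in the world has none). Each returns a list of dicts, best first, with "confidence" (0 to 1); they miss things now and then, are a little off and sometimes report something else, mostly with a low value. They report only what shows in the picture. A call takes as long as a camera call. They do not tell look-alikes from the thing itself.
- eyes.search_frame(camera, query): "extent" ([left, top, right, bottom] in pixels, round what is visible of it).
- eyes.masks_of(camera, query): "region" (384x512 bool, what is visible of it) and "extent" ([left, top, right, bottom] in pixels, round what is visible of it).
- eyes.mark_of(camera, query): "pixel" ([column, row] in pixels: a listed point, or the origin of a listed thing).
The state is a dict: "t": time; "qpos": joint angles; "qvel": joint speeds; "joint_efforts": joint torques, N m; "eef_pos": TCP position; "eef_rot": TCP orientation; "contact_force": force on the tool from outside, world axes, zero at the start; "moment": the same for the moment, N m; "width": finger opening in m.
Only numpy, scipy, OpenCV 4.12 (cv2) and the standard library are available. Lean on these libraries where they do the work, as an engineer would, in place of code of your own. Each camera call takes 0.05 s, during which the arm holds its last target. There are 200 camera calls.

## Working session

There is one attempt and no reset: what is moved stays moved. The work goes in short steps, Python scripts to look and compute and a tool call to move; the robot and the scene stay as the last step left them, time stands still between calls to the robot, and variables do not carry over. Pictures are saved under pics/ and viewed, about 8 in all and at most 12, crops included, and the job is handed in when it is done.

Besides the shell and the picture viewer there is one more tool, called by a JSON object that holds its "api" and its "payload", one argument or row to a line. servo_tool: Moves the arm, as the interface text tells. Its arguments: {"type":"object","properties":{"increments":{"type":"array","items":{"type":"array","items":{"type":"number"}}}},"required":["increments"]}

```bash
mkdir -p pics
cat > h.py <<'E'
import numpy as np, cv2
from rig import sense, eyes, workorder, env
from scipy.spatial.transform import Rotation as R
def cam(n):
    p=eyes.camera_params(n); r=np.array(p["rotation"],float)
    if r.shape!=(3,3): r=R.from_euler('xyz',r).as_matrix()
    return np.array(p["K"]),np.array(p["dist_coeffs"]),np.array(p["xyz"]),r
def ray(n,px,c=None):
    K,d,o,r=c or cam(n)
    u=cv2.undistortPoints(np.array([[px]],float),K,d)[0,0]
    v=r@np.array([u[0],u[1],1]); return o,v/np.linalg.norm(v)
def at_z(n,px,z,c=None):
    o,v=ray(n,px,c); return o+v*(z-o[2])/v[2]
def proj(n,pts,c=None):
    K,d,o,r=c or cam(n)
    return cv2.projectPoints((np.array(pts,float).reshape(-1,3)-o)@r,np.zeros(3),np.zeros(3),K,d)[0][:,0]
def tri(n1,p1,n2,p2):
    o1,v1=ray(n1,p1);o2,v2=ray(n2,p2)
    s=np.linalg.lstsq(np.c_[v1,-v2],o2-o1,rcond=None)[0]
    a,b=o1+s[0]*v1,o2+s[1]*v2; return (a+b)/2,np.linalg.norm(a-b)
def tool():
    s=sense(); return np.array(s["eef_pos"]),R.from_euler('xyz',s["eef_rot"]).as_matrix()
np.set_printoptions(precision=4,suppress=True)
E
python3 - <<'E'
from h import *
a=eyes.read_camera("scene");b=eyes.read_camera("side")
cv2.imwrite("pics/scene.png",a);cv2.imwrite("pics/side.png",b)
cv2.imwrite("pics/both.png",np.vstack([cv2.resize(x,(400*2,600)) for x in [a]]))
print(env.grip_depth, {k:v for k,v in sense().items()})
print(eyes.camera_params("scene")["rotation"],cam("scene")[2],cam("side")[2],cam("wrist")[2])
for n in ("scene","side"):
  for q in ("fob","stack","tray","key","dish","pen_cup","torch","tin","glasses_case"):
    print(n,q,[(np.round(m["extent"]).astype(int).tolist(),round(m["confidence"],2)) for m in eyes.search_frame(n,q)])
  for q in ("fob","stack_floor","stack_hinge","stack_cover_edge","tray_floor","tray_hinge","tray_cover_edge","key"):
    print(n,q,[(np.round(m["pixel"],1).tolist(),round(m["confidence"],2)) for m in eyes.mark_of(n,q)])
print(sense()["t"])
E
```

```text
0.0187 {'t': 0.1, 'qpos': array([ 1.112 ,  0.3991,  0.045 ,  1.5377, -0.0187,  1.2069, -0.0507]), 'qvel': array([ 0.001 , -0.0022,  0.0002, -0.0046,  0.0011, -0.0003, -0.0008]), 'joint_efforts': array([  0.0032, -47.6262,   1.3699, -25.4955,   0.0119,   0.0049,
         0.    ]), 'eef_pos': array([ 0.2287, -0.6078,  0.2304]), 'eef_rot': array([-3.0907,  1.569 ,  1.9816]), 'contact_force': array([-0.6482,  0.5541, -0.7809]), 'moment': array([ 0.0264, -0.0187, -0.0071]), 'width': 0.08506111792509788}
[-2.3464  0.0172  1.5226] [ 1.2806 -0.0223  0.8141] [ 0.4186 -0.695   0.4955] [ 0.2914 -0.5853  0.3731]
scene fob [([215, 172, 251, 190], 0.75), ([210, 218, 222, 230], 0.6), ([243, 201, 262, 224], 0.58)]
scene stack [([328, 130, 385, 237], 0.96)]
scene tray [([129, 160, 188, 255], 0.6)]
scene key [([154, 220, 170, 238], 0.43)]
scene dish [([236, 260, 288, 303], 0.97), ([128, 160, 184, 210], 0.4), ([324, 126, 385, 235], 0.24)]
scene pen_cup [([312, 228, 357, 302], 0.78)]
scene torch [([182, 159, 202, 187], 0.67), ([325, 127, 385, 239], 0.63)]
scene tin [([310, 154, 333, 176], 0.82)]
scene g
[... 772 characters left out ...]
01, 373, 238], 0.95)]
side pen_cup [([310, 137, 344, 201], 0.89), ([195, 108, 274, 194], 0.34)]
side torch [([139, 292, 203, 312], 0.94)]
side tin [([149, 184, 178, 202], 0.94)]
side glasses_case [([356, 239, 427, 315], 0.87)]
side fob [([248.0, 242.4], 0.98), ([191.9, 262.0], 0.8), ([271.5, 269.7], 0.76)]
side stack_floor [([243.4, 164.9], 0.58), ([241.8, 182.0], 0.36)]
side stack_hinge [([223.5, 151.5], 0.72), ([297.9, 313.5], 0.21)]
side stack_cover_edge [([203.6, 119.7], 0.83)]
side tray_floor [([302.9, 309.7], 0.64), ([324.8, 199.4], 0.32)]
side tray_hinge [([272.8, 301.0], 0.94)]
side tray_cover_edge [([244.6, 241.8], 0.33)]
side key [([298.7, 312.0], 0.75), ([307.0, 315.6], 0.45)]
1.8
```

View pics/both.png

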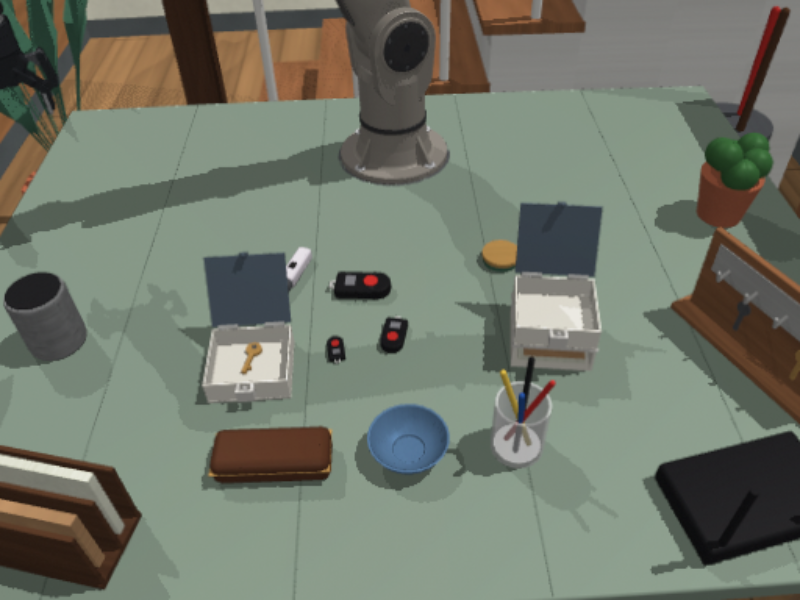

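View pics/side.png

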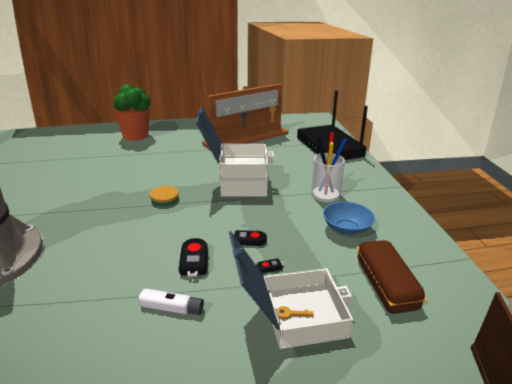

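Three fobs: large at scene (234,182) / side (194,257), middle (252,213) / (248,238), small (216,224) / (271,267). The middle-sized one is my pick. I'll measure it now.

```bash
cat > m.py <<'E'
from h import *
prs={"fob_mid":((251.7,214.8),(248,242.4)),"sfloor":((354.2,203.3),(243.4,164.9)),"shinge":((359.1,177),(223.5,151.5)),"sedge":((355.9,136.3),(203.6,119.7)),
"tfloor":((158,236.4),(302.9,309.7)),"thinge":((163.9,206),(272.8,301)),"tedge":((159.1,165.6),(244.6,241.8)),"key":((158.5,230.5),(298.7,312))}
for k,(a,b) in prs.items():
    p,e=tri("scene",a,"side",b); print(k,p,"err",round(e,4))
for n in("scene","side"):
    img=eyes.read_camera(n)
    for m in eyes.masks_of(n,"fob"):
        ys,xs=np.nonzero(m["region"])
        c=cam(n); P=np.array([at_z(n,(x,y),0.008,c)[:2] for x,y in zip(xs,ys)])
        (cx,cy),(w,h),_=cv2.minAreaRect(P.astype(np.float32)*1000)
        u,s,vt=np.linalg.svd(P-P.mean(0),full_matrices=False)
        print(n,np.round(m["extent"]),round(m["confidence"],2),"c",cx,cy,"wh",w,h,"axis deg",np.degrees(np.arctan2(vt[0,1],vt[0,0])))
a=cv2.imread("pics/scene.png")[165:240,200:275];b=cv2.imread("pics/side.png")[220:295,170:290]
v=np.hstack([cv2.resize(a,(400,400),interpolation=2),cv2.resize(b[:,:],(400,400),interpolation=2)])
cv2.imwrite("pics/crop.png",v)
E
python3 m.py
```

```text
fob_mid [ 0.5223 -0.0197 -0.002 ] err 0.0038
sfloor [0.5495 0.2216 0.0525] err 0.0006
shinge [0.5012 0.2374 0.087 ] err 0.0052
sedge [0.4565 0.2276 0.1738] err 0.0046
tfloor [ 0.5817 -0.2364  0.0099] err 0.0084
thinge [ 0.5252 -0.2296  0.0411] err 0.0123
tedge [ 0.489  -0.2223  0.1452] err 0.0049
key [ 0.5706 -0.2387  0.013 ] err 0.0002
scene [211. 173. 248. 190.] 0.88 c 406.720947265625 -70.99536895751953 wh 95.31281280517578 65.18729400634766 axis deg -99.57892374843118
scene [211. 218. 222. 232.] 0.52 c 550.13525390625 -107.05945587158203 wh 52.22898483276367 23.867101669311523 axis deg 5.204780491851592
scene [328. 128. 385. 176.] 0.24 c 305.736328125 283.51727294921875 wh 143.04196166992188 209.98118591308594 axis deg -19.135360515955966
side [234. 232. 266. 245.] 0.97 c 528.5260009765625 -19.430843353271484 wh 51.57415008544922 62.84498596191406 axis deg -36.01243101110101
side [178. 240. 207. 275.] 0.74 c 413.69091796875 -62.0004997253418 wh 107.7956314086914 51.1494140625 axis deg -94.06887823064092
side [259. 262. 283. 276.] 0.51 c 550.0064086914062 -111.61773681640625 wh 46.6235466003418 33.6995735168457 axis deg -170.63972645600202
```

View pics/crop.png

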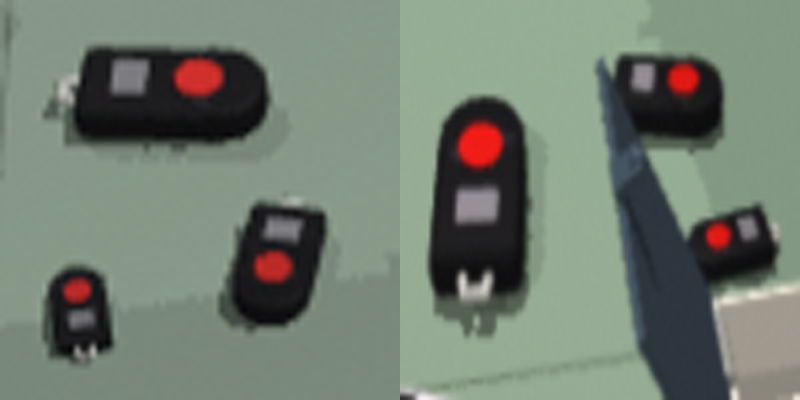

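The crop shows the middle fob at scene (252,215): loop toward the robot, button toward +x, turned slightly to -y. Next I'll plan the approach above it.

```bash
cat >> h.py <<'E'
def Rt(jaw_deg,pitch_deg=0):
    "tool pointing down, jaws (tool z) along the world direction jaw_deg"
    x=np.array([0,0,-1.]);z=np.array([np.cos(np.radians(jaw_deg)),np.sin(np.radians(jaw_deg)),0])
    return np.c_[x,np.cross(z,x),z]
def plan(pos,Rw,label=""):
    p,r=tool(); print(label,"shift mm",np.round(r.T@(np.array(pos)-p)*1000,1),"turn",np.round(R.from_matrix(r.T@Rw).as_rotvec(),3))
E
python3 - <<'E'
from h import *
p,r=tool(); print("tool",p); print(r)
c=cam("wrist"); print("cam in tool",r.T@(c[2]-p)); print(r.T@c[3])
plan([0.50,-0.02,0.26],Rt(73)); plan([0.50,-0.02,0.26],Rt(-107))
E
```

```text
tool [ 0.2289 -0.6084  0.2314]
[[-0.      0.936   0.3521]
 [-0.0001  0.3521 -0.936 ]
 [-1.     -0.0001  0.0001]]
cam in tool [-0.1427  0.0667  0.0008]
[[-0.0004 -0.2663  0.9639]
 [-0.0003 -0.9639 -0.2663]
 [ 1.     -0.0004  0.0003]]
 shift mm [ -28.7  461.  -455.2] turn [-2.485 -0.     0.   ]
 shift mm [ -28.7  461.  -455.2] turn [0.657 0.    0.   ]
```

{"api": "servo_tool", "payload": {
  "increments": [
    [85,-29,40,-40,0.06,0,0],
    [85,-29,80,-80,0.12,0,0],
    [85,-29,122,-120,0.18,0,0],
    [85,-29,164,-162,0.24,0,0],
    [85,-29,206,-204,0.3,0,0],
    [85,-29,248,-246,0.36,0,0],
    [85,-29,290,-287,0.42,0,0],
    [85,-29,332,-328,0.48,0,0],
    [85,-29,374,-370,0.54,0,0],
    [85,-29,416,-412,0.6,0,0],
    [85,-29,450,-445,0.657,0,0],
    [85,-29,461,-455,0.657,0,0]
  ]
}}

```text
t: 3.5
eef_pos: [0.501, -0.0166, 0.2606]
eef_rot: [2.697, 1.569, 0.835]
contact_force: [0.8, 0.7, -0.4]
width: 0.0852
```

```bash
cat > look.py <<'E'
from h import *
p,r=tool(); c=cam("wrist"); img=eyes.read_camera("wrist"); cv2.imwrite("pics/w1.png",img); print("tool",p,r[:,2],sense()["t"])
for m in eyes.mark_of("wrist","fob"): print("mark",m["pixel"],m["confidence"],at_z("wrist",m["pixel"],0,c))
for m in eyes.masks_of("wrist","fob"):
    ys,xs=np.nonzero(m["region"]); P=np.array([at_z("wrist",(x,y),0.012,c)[:2]*1000 for x,y in zip(xs,ys)]).astype(np.float32)
    (cx,cy),wh,a=cv2.minAreaRect(P); u,s,vt=np.linalg.svd(P-P.mean(0),full_matrices=False)
    print("mask",np.round(m["extent"]),round(m["confidence"],2),(cx,cy),wh,a,"axis",np.degrees(np.arctan2(vt[0,1],vt[0,0])))
E
python3 look.py
```

```text
tool [ 0.501  -0.0166  0.2606] [-0.2875 -0.9578 -0.0013] 3.55
mark [314.6, 92.1] 0.77 [ 0.5519 -0.106   0.    ]
mark [315.2, 212.6] 0.59 [ 0.4073 -0.0706  0.    ]
mark [251.5, 136.1] 0.56 [ 0.5241 -0.0206  0.    ]
mask [298.  73. 337. 116.] 0.89 (549.6248779296875, -108.77680969238281) (48.57316589355469, 26.325851440429688) 5.172272682189941 axis -175.74054
mask [236. 108. 267. 169.] 0.62 (523.2169799804688, -19.58172607421875) (36.003196716308594, 71.66346740722656) 76.85550689697266 axis 165.65225
mask [  2. 237.  86. 306.] 0.56 (429.99957275390625, 299.4685363769531) (149.35635375976562, 92.88105010986328) 81.47796630859375 axis 101.55477
mask [276. 189. 358. 236.] 0.55 (413.0661315917969, -72.26069641113281) (102.79959106445312, 54.36210250854492) 85.97432708740234 axis 84.96493
```

View pics/w1.png

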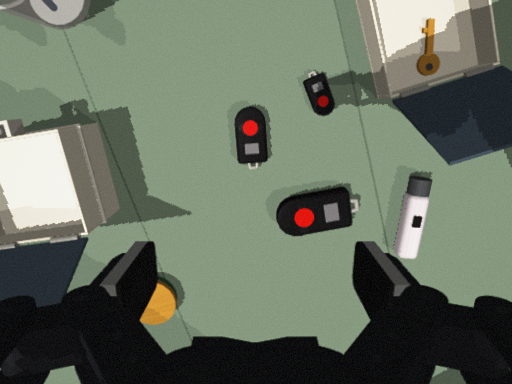

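The wrist picture shows the middle fob at (251,137), large at (314,212) and small at (319,92). The mask measures 36x72 mm, centred at (0.523,-0.020), axis about -13.5°. I'll plan the grasp.

Run:
```python
from h import *
for z in (0.06,0.001): plan([0.525,-0.0203,z],Rt(-103.5),z)
c=cam("wrist")
for q in ("stack_floor","stack_hinge","tray_floor","tray_hinge"):
    for m in eyes.mark_of("wrist",q): print(q,m["pixel"],m["confidence"],at_z("wrist",m["pixel"],{"stack_floor":.053,"stack_hinge":.086,"tray_floor":.008,"tray_hinge":.041}[q],c))
```

```text
0.06 shift mm [200.2  23.8  -8.1] turn [-0.061  0.001  0.   ]
0.001 shift mm [259.2  23.8  -8.2] turn [-0.061  0.001  0.   ]
stack_floor [37.7, 184.2] 0.91 [0.5478 0.2134 0.053 ]
stack_floor [63.0, 172.1] 0.64 [0.5517 0.18   0.053 ]
stack_hinge [38.2, 239.0] 0.89 [0.4955 0.2165 0.086 ]
stack_hinge [448.1, 78.8] 0.19 [ 0.5294 -0.2176  0.086 ]
tray_floor [422.2, 32.7] 0.8 [ 0.578  -0.2406  0.008 ]
tray_hinge [446.4, 84.0] 0.63 [ 0.5198 -0.24    0.041 ]
tray_hinge [34.7, 183.9] 0.36 [0.5486 0.2254 0.041 ]
tray_hinge [402.8, 223.7] 0.3 [ 0.3781 -0.1666  0.041 ]
```

{"api": "servo_tool", "payload": {
  "increments": [
    [56,50,24,-8,-0.06,0,0],
    [56,100,24,-8,-0.06,0,0],
    [56,150,24,-8,-0.06,0,0],
    [56,200,24,-8,-0.06,0,0],
    [56,225,24,-8,-0.06,0,0],
    [56,240,24,-8,-0.06,0,0],
    [56,250,24,-8,-0.06,0,0],
    [56,256,24,-8,-0.06,0,0],
    [56,258,24,-8,-0.06,0,0]
  ]
}}

```text
t: 4.97
eef_pos: [0.5259, -0.0197, 0.0027]
eef_rot: [1.583, 1.57, -0.225]
contact_force: [-0.6, 0.2, -0.3]
width: 0.0565
```

{"api": "servo_tool", "payload": {
  "increments": [
    [30,0,0,0,0,0,0],
    [25,0,0,0,0,0,0],
    [25,0,0,0,0,0,0],
    [25,0,0,0,0,0,0]
  ]
}}

```text
t: 5.48
eef_pos: [0.5262, -0.0195, 0.0032]
eef_rot: [1.674, 1.569, -0.134]
contact_force: [-0.8, 0.4, 6.8]
width: 0.0341
```

{"api": "servo_tool", "payload": {
  "increments": [
    [25,-10,0,0,0,0,0],
    [25,-30,0,0,0,0,0],
    [25,-70,0,0,0,0,0],
    [25,-120,0,0,0,0,0],
    [25,-170,0,0,0,0,0],
    [25,-210,0,0,0,0,0]
  ]
}}

```text
t: 6.22
eef_pos: [0.5255, -0.0195, 0.2147]
eef_rot: [1.651, 1.569, -0.157]
contact_force: [0.2, 0.4, -0.7]
width: 0.0342
```

Run:
```python
from h import *
print(sense()["width"],sense()["contact_force"])
plan([0.49,0.17,0.24],Rt(-95))
```

```text
0.03423679494880576 [ 0.2373  0.4269 -0.7324]
 shift mm [ -25.4  -78.9 -175.9] turn [-0.15  -0.    -0.002]
```

{"api": "servo_tool", "payload": {
  "increments": [
    [25,-25,-13,-30,-0.03,0,0],
    [25,-25,-30,-70,-0.06,0,0],
    [25,-25,-47,-110,-0.1,0,0],
    [25,-25,-65,-150,-0.13,0,0],
    [25,-25,-79,-176,-0.15,0,0],
    [25,-25,-79,-176,-0.15,0,0]
  ]
}}

```text
t: 6.98
eef_pos: [0.4886, 0.1729, 0.2376]
eef_rot: [-2.875, 1.57, 1.756]
contact_force: [0.5, -0.1, -0.5]
width: 0.0341
```

Run:
```python
from h import *
p,r=tool(); c=cam("wrist"); img=eyes.read_camera("wrist"); print("tool",p,r[:,2],sense()["t"],sense()["width"])
for q,z in (("stack_floor",.053),("stack_hinge",.086),("stack_cover_edge",.174),("fob",0.24)):
    for m in eyes.mark_of("wrist",q): print(q,np.round(m["pixel"],1),round(m["confidence"],2),at_z("wrist",m["pixel"],z,c))
cv2.imwrite("pics/w2.png",img)
```

```text
tool [0.4886 0.1729 0.2376] [-0.0814 -0.9967 -0.0008] 7.025 0.034572282707799926
stack_floor [199.1 113.8] 0.94 [0.5453 0.2209 0.053 ]
stack_hinge [196.2 171.8] 0.7 [0.4955 0.2243 0.086 ]
stack_cover_edge [171.1 259. ] 0.55 [0.4542 0.2321 0.174 ]
fob [460.  204.2] 0.94 [0.5025 0.078  0.24  ]
fob [255.9 245.8] 0.64 [0.4901 0.1711 0.24  ]
fob [498.7  86.9] 0.62 [0.5525 0.0655 0.24  ]
```

View pics/w2.png

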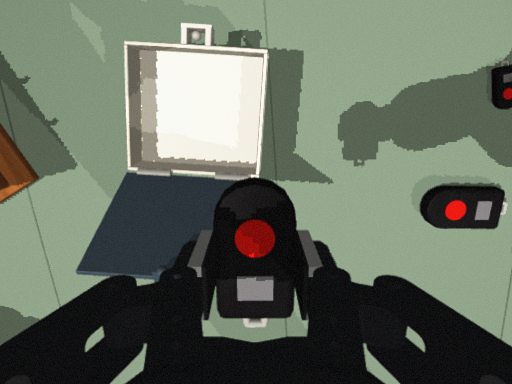

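The fob is held level, button up, at (255,245). The stack rim corners are about (126,42), (268,47), (129,168) and (259,178). I'll use these for yaw.

Run:
```python
from h import *
c=cam("wrist")
P=np.array([at_z("wrist",px,.085,c) for px in ((126,42),(268,47),(129,168),(259,178))]); print(P)
print("yaw far",np.degrees(np.arctan2(*(P[0]-P[1])[[1,0]]))-90,"side",[np.degrees(np.arctan2(*(P[a]-P[b])[[1,0]])) for a,b in((0,2),(1,3))],"mid far",P[:2].mean(0),P.mean(0))
def stack_pts(x,y,yaw):
    yw=np.radians(yaw); return [[x+np.cos(yw)*u-np.sin(yw)*v,y+np.sin(yw)*u+np.cos(yw)*v,.085] for u,v in((55,60),(55,-60),(-55,60),(-55,-60)) for u,v in [(u/1000,v/1000)]]
from scipy.optimize import least_squares
obs=np.array([(126,42),(268,47),(129,168),(259,178)])
f=least_squares(lambda q:(proj("wrist",stack_pts(*q),c)-obs).ravel(),[.547,.222,-5]); print(f.x,f.fun.reshape(-1,2))
```

```text
[[0.6122 0.2631 0.085 ]
 [0.597  0.1463 0.085 ]
 [0.5067 0.2801 0.085 ]
 [0.4867 0.1634 0.085 ]]
yaw far -7.385166243982539 side [np.float64(-9.140904540164088), np.float64(-8.79959870717015)] mid far [0.6046 0.2047 0.085 ] [0.5507 0.2132 0.085 ]
[ 0.5506  0.2132 -8.6365] [[-1.7582 -2.0968]
 [ 0.927   1.3567]
 [-0.4615  1.7224]
 [ 1.3144 -0.5994]]
```

Run:
```python
from h import *
for z in (0.2,0.059): plan([0.551,0.214,z],Rt(-98.6),z)
```

```text
0.2 shift mm [ 37.1  56.3 -51. ] turn [ 0.06   0.001 -0.   ]
0.059 shift mm [178.1  56.3 -51.1] turn [ 0.06   0.001 -0.   ]
```

{"api": "servo_tool", "payload": {
  "increments": [
    [25,0,28,-25,0.03,0,0],
    [25,10,56,-51,0.06,0,0],
    [25,60,56,-51,0.06,0,0],
    [25,105,56,-51,0.06,0,0],
    [25,140,56,-51,0.06,0,0],
    [25,160,56,-51,0.06,0,0],
    [25,172,56,-51,0.06,0,0],
    [25,176,56,-51,0.06,0,0],
    [25,178,56,-51,0.06,0,0],
    [25,178,56,-51,0.06,0,0]
  ]
}}

```text
t: 8.48
eef_pos: [0.5508, 0.2162, 0.0601]
eef_rot: [1.947, 1.569, 0.229]
contact_force: [-0.4, -0.3, -0.4]
width: 0.0345
```

{"api": "servo_tool", "payload": {
  "increments": [
    [25,1,0,0,0,0,0],
    [25,2,0,0,0,0,0],
    [25,2,0,0,0,0,0]
  ]
}}

```text
t: 8.85
eef_pos: [0.5502, 0.2159, 0.0573]
eef_rot: [0.488, 1.571, -1.23]
contact_force: [-0.6, -0.2, -1.0]
width: 0.0343
```

{"api": "servo_tool", "payload": {
  "increments": [
    [25,0.7,0,0,0,0,0],
    [25,1.5,0,0,0,0,0],
    [25,1.5,0,0,0,0,0]
  ]
}}

```text
t: 9.22
eef_pos: [0.5502, 0.216, 0.0562]
eef_rot: [0.539, 1.57, -1.179]
contact_force: [-2.1, -1.4, 4.6]
width: 0.0345
```

{"api": "servo_tool", "payload": {
  "increments": [
    [42,0,0,0,0,0,0],
    [50,0,0,0,0,0,0],
    [50,0,0,0,0,0,0],
    [50,-5,0,0,0,0,0],
    [50,-15,0,0,0,0,0],
    [50,-40,0,0,0,0,0],
    [50,-80,0,0,0,0,0],
    [50,-120,0,0,0,0,0],
    [50,-160,0,0,0,0,0],
    [50,-190,0,0,0,0,0]
  ]
}}

```text
t: 10.48
eef_pos: [0.5506, 0.2165, 0.2487]
eef_rot: [2.029, 1.568, 0.311]
contact_force: [0.0, 0.3, 0.4]
width: 0.0501
```

Run:
```python
from h import *
from scipy.optimize import least_squares
p,r=tool(); c=cam("wrist"); img=eyes.read_camera("wrist"); cv2.imwrite("pics/w3.png",img); print("tool",p,r[:,2],sense()["t"])
for q,z in (("fob",.053),("stack_hinge",.086),("stack_cover_edge",.174)):
    for m in eyes.mark_of("wrist",q): print(q,np.round(m["pixel"],1),round(m["confidence"],2),at_z("wrist",m["pixel"],z,c))
# covers: masks in scene/side
for j in("stack","tray"):
  o={n:(lambda l:l[0]["pixel"] if l else None)(eyes.mark_of(n,j+"_cover_edge")) for n in("scene","side") if eyes.read_camera(n) is not None}
  print(j,o,tri("scene",o["scene"],"side",o["side"]))
```

```text
tool [0.5506 0.2165 0.2487] [-0.1464 -0.9892 -0.0013] 10.525
fob [255.4 167.7] 0.78 [0.5484 0.215  0.053 ]
fob [492.3 231.2] 0.76 [ 0.4388 -0.0361  0.053 ]
stack_hinge [253.2 230.3] 0.93 [0.4932 0.2254 0.086 ]
stack_cover_edge [250.6 321.9] 0.78 [0.4544 0.2328 0.174 ]
stack {'scene': [358.8, 138.0], 'side': [198.8, 117.5]} (array([0.4495, 0.2381, 0.1705]), np.float64(0.007794150951145553))
tray {'scene': [158.9, 165.7], 'side': [238.6, 265.5]} (array([ 0.4726, -0.2331,  0.1213]), np.float64(0.012740817845407083))
```

View pics/w3.png

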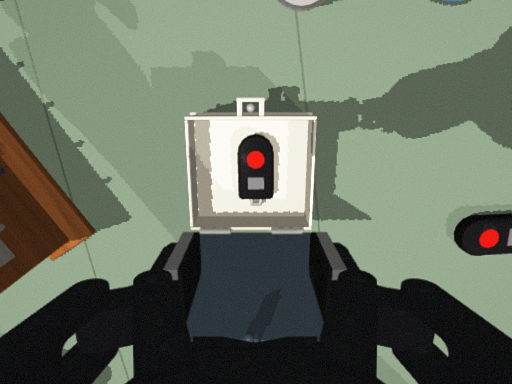

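The fob is flat on the upper tray floor, button up, at (255,168) in the wrist view, and let go. Its cover stands at about 2.0 rad. Next I go behind the cover with closed fingers.

{"api": "servo_tool", "payload": {
  "increments": [
    [30,0,-40,0,0,0,0],
    [10,0,-80,0,0,0,0],
    [0,0,-120,0,0,0,0],
    [0,0,-161,0,0,0,0],
    [0,0,-161,0,0,0,0],
    [0,40,-161,0,0,0,0],
    [0,75,-161,0,0,0,0],
    [0,98,-161,0,0,0,0],
    [0,98,-161,0,0,0,0]
  ]
}}

```text
t: 12.2
eef_pos: [0.3904, 0.2386, 0.1462]
eef_rot: [-1.029, 1.567, -2.748]
contact_force: [-0.4, -0.6, 0.6]
width: 0.0001
```

```bash
cat > rel.py <<'E'
from h import *
import sys
H=np.array({"s":[.495,.2235,.086],"t":[float(a) for a in sys.argv[2:5]]}[sys.argv[1]]); yaw=np.radians(-8.6 if sys.argv[1]=="s" else float(sys.argv[5]))
p,r=tool(); d=p-H; print("fwd",d[0]*np.cos(yaw)+d[1]*np.sin(yaw),"lat",-d[0]*np.sin(yaw)+d[1]*np.cos(yaw),"z",d[2]); print(r); print(sense()["contact_force"],sense()["qpos"])
E
python3 rel.py s
```

```text
fwd -0.10569573085219885 lat -0.0006737956786121574 z 0.06020472555754902
[[-0.0037  0.9891 -0.147 ]
 [-0.0015 -0.147  -0.9891]
 [-1.     -0.0034  0.0021]]
[-0.414  -0.6331  0.5978] [-0.0579  0.1872 -0.6435  2.0595  0.1373  0.94   -2.493 ]
```

{"api": "servo_tool", "payload": {
  "increments": [
    [0,-4,22,0,0,0,0],
    [0,-5,38,0,0,0,0],
    [0,-6,54,0,0,0,0],
    [0,-8,68,0,0,0,0],
    [0,-9,80,0,0,0,0],
    [0,-10,91,0,0,0,0],
    [0,-14,104,0,0,0,0],
    [0,-16,118,0,0,0,0],
    [0,-16,132,0,0,0,0],
    [0,-12,146,0,0,0,0],
    [0,-12,146,0,0,0,0]
  ]
}}

```text
t: 13.58
eef_pos: [0.5364, 0.2174, 0.1591]
eef_rot: [-0.768, 1.57, -2.488]
contact_force: [-0.3, 0.8, -0.7]
width: 0.0
```

```bash
python3 rel.py s|head -1
python3 - <<'E'
from h import *
a=eyes.read_camera("side");cv2.imwrite("pics/s2.png",cv2.resize(a[40:240,120:380],(780,600)))
E
```

```text
fwd 0.04188411183654294 lat 0.00019859177034397234 z 0.07307905675351425
```

View pics/s2.png

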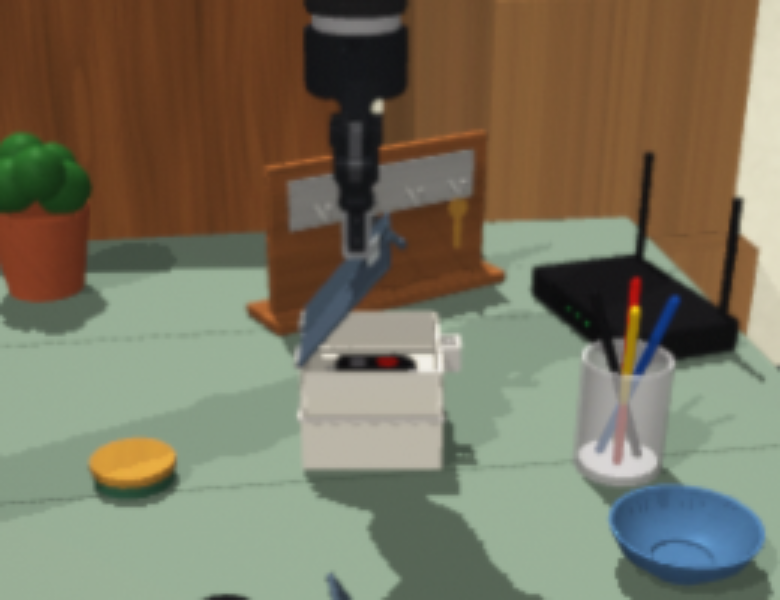

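The cover is at about 0.9 rad with the fingertip on its outer face at (365,250), and the fob is seen inside at (375,362). Continuing down the arc.

{"api": "servo_tool", "payload": {
  "increments": [
    [0,5,9,0,0,0,0],
    [0,12,20,0,0,0,0],
    [0,22,32,0,0,0,0],
    [0,31,39,0,0,0,0],
    [0,39,44,0,0,0,0],
    [0,47,48,0,0,0,0],
    [0,53,50,0,0,0,0],
    [0,59,51,0,0,0,0],
    [0,59,51,0,0,0,0]
  ]
}}

```text
t: 14.75
eef_pos: [0.5859, 0.2106, 0.1005]
eef_rot: [0.355, 1.571, -1.363]
contact_force: [-0.2, -0.4, 0.3]
width: -0.0002
```

{"api": "servo_tool", "payload": {
  "increments": [
    [0,2,0,0,0,0,0],
    [0,4,0,0,0,0,0],
    [0,6,0,0,0,0,0],
    [0,6,0,0,0,0,0]
  ]
}}

```text
t: 15.25
eef_pos: [0.586, 0.2107, 0.095]
eef_rot: [1.831, 1.57, 0.113]
contact_force: [0.1, 0.0, 0.1]
width: -0.0001
```

{"api": "servo_tool", "payload": {
  "increments": [
    [0,1,0,0,0,0,0],
    [0,2,0,0,0,0,0],
    [0,3,0,0,0,0,0],
    [0,3,0,0,0,0,0]
  ]
}}

```text
t: 15.75
eef_pos: [0.5853, 0.2107, 0.0913]
eef_rot: [-1.169, 1.57, -2.887]
contact_force: [0.2, -0.5, -0.2]
width: 0.0002
```

{"api": "servo_tool", "payload": {
  "increments": [
    [0,1,0,0,0,0,0],
    [0,2,0,0,0,0,0],
    [0,2,0,0,0,0,0]
  ]
}}

```text
t: 16.12
eef_pos: [0.5855, 0.2107, 0.0901]
eef_rot: [-0.71, 1.57, -2.428]
contact_force: [-1.5, -0.0, 3.8]
width: -0.0002
```

{"api": "servo_tool", "payload": {
  "increments": [
    [0,0.5,0,0,0,0,0],
    [0,1,0,0,0,0,0],
    [0,1,0,0,0,0,0]
  ]
}}

```text
t: 16.5
eef_pos: [0.5856, 0.2108, 0.09]
eef_rot: [-0.215, 1.57, -1.933]
contact_force: [-4.5, -1.7, 10.3]
width: -0.0001
```

{"api": "servo_tool", "payload": {
  "increments": [
    [0,0.5,0,0,0,0,0],
    [0,1,0,0,0,0,0],
    [0,1,0,0,0,0,0]
  ]
}}

```text
t: 16.88
eef_pos: [0.5856, 0.2109, 0.0899]
eef_rot: [0.108, 1.57, -1.61]
contact_force: [-4.1, -2.6, 13.4]
width: 0.0002
```

{"api": "servo_tool", "payload": {
  "increments": [
    [0,-5,0,0,0,0,0],
    [0,-30,0,0,0,0,0],
    [0,-80,0,0,0,0,0],
    [0,-130,0,0,0,0,0],
    [0,-160,0,0,0,0,0],
    [0,-160,0,0,0,0,0]
  ]
}}

```text
t: 17.62
eef_pos: [0.5874, 0.2116, 0.2504]
eef_rot: [2.064, 1.565, 0.346]
contact_force: [-0.3, 0.7, -0.5]
width: -0.0001
```

Run:
```python
from h import *
from scipy.optimize import least_squares
p,r=tool(); print(p,sense()["contact_force"])
w=eyes.read_camera("wrist"); c=cam("wrist")
for m in eyes.mark_of("wrist","stack_cover_edge"): print("edge",m["pixel"],m["confidence"],at_z("wrist",m["pixel"],.09,c))
a=eyes.read_camera("side"); b=eyes.read_camera("scene")
for q,z in(("tray_floor",.008),("tray_hinge",.041),("tray_cover_edge",.13)):
    print(q,[(n,np.round(m["pixel"]),round(m["confidence"],2),at_z(n,m["pixel"],z)) for n in("side","scene") for m in eyes.mark_of(n,q)[:1]])
cv2.imwrite("pics/s3.png",np.hstack([cv2.resize(a[90:350,180:380],(400,520)),cv2.resize(b[120:320,130:290],(400,500))[:,:] if 0 else cv2.resize(b[110:240,300:400],(400,520))]))
```

```text
[0.5874 0.2116 0.2504] [-0.3073  0.7002 -0.4586]
edge [250.7, 174.8] 0.92 [0.5854 0.2136 0.09  ]
tray_floor [('side', array([301., 309.]), 0.79, array([ 0.5776, -0.2292,  0.008 ])), ('scene', array([160., 232.]), 0.76, array([ 0.5718, -0.237 ,  0.008 ]))]
tray_hinge [('side', array([273., 303.]), 0.76, array([ 0.5274, -0.2401,  0.041 ])), ('scene', array([164., 205.]), 0.63, array([ 0.5161, -0.2262,  0.041 ]))]
tray_cover_edge [('side', array([236., 265.]), 0.81, array([ 0.4713, -0.2507,  0.13  ])), ('scene', array([159., 170.]), 0.9, array([ 0.4895, -0.226 ,  0.13  ]))]
```

View pics/s3.png

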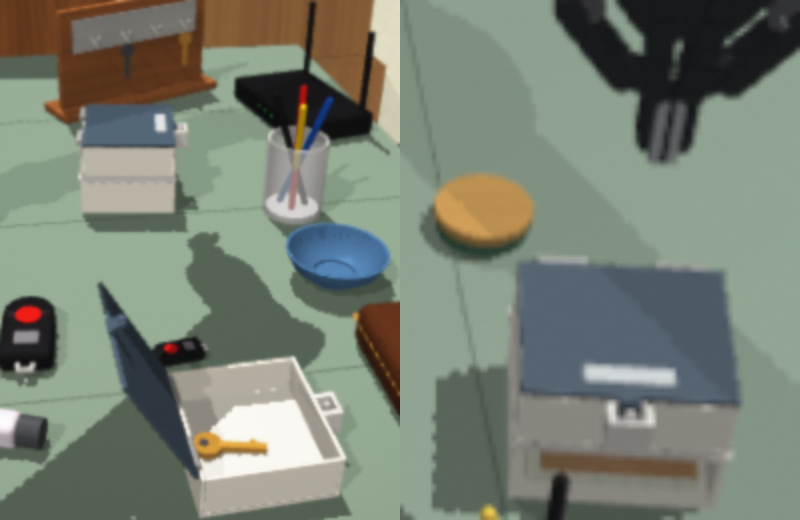

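The stack cover is flat and shut, its pad at (160,122) in the left crop, and it holds after release. The tray cover stands open with the key at (230,443). Next is a look from above the tray.

Run:
```python
from h import *
print(sense()["qpos"]); plan([0.52,-0.235,0.25],Rt(-95))
```

```text
[ 0.0106  0.3812 -0.5639  1.5726  0.2109  1.2502 -2.3056]
 shift mm [ -2.6   0.4 450.4] turn [-0.06   0.     0.001]
```

{"api": "servo_tool", "payload": {
  "increments": [
    [0,0,0,40,0,0,0],
    [0,-3,0,85,0,0,0],
    [0,-3,0,130,-0.02,0,0],
    [0,-3,0,175,-0.03,0,0],
    [0,-3,0,220,-0.04,0,0],
    [0,-3,0,265,-0.05,0,0],
    [0,-3,0,310,-0.06,0,0],
    [0,-3,0,355,-0.06,0,0],
    [0,-3,0,400,-0.06,0,0],
    [0,-3,0,435,-0.06,0,0],
    [0,-3,0,450,-0.06,0,0],
    [0,-3,0,450,-0.06,0,0]
  ]
}}

```text
t: 19.62
eef_pos: [0.5198, -0.2346, 0.2506]
eef_rot: [-2.727, 1.57, 1.897]
contact_force: [0.4, 0.5, -0.3]
width: -0.0002
```

Run:
```python
from h import *
p,r=tool(); c=cam("wrist"); img=eyes.read_camera("wrist"); cv2.imwrite("pics/w4.png",img); print(p,r[:,2],sense()["t"])
for q,z in (("tray_floor",.008),("tray_hinge",.041),("tray_cover_edge",.13),("key",.008)):
    for m in eyes.mark_of("wrist",q)[:2]: print(q,np.round(m["pixel"],1),round(m["confidence"],2),at_z("wrist",m["pixel"],z,c))
```

```text
[ 0.5198 -0.2346  0.2506] [-0.0882 -0.9961 -0.0005] 19.675
tray_floor [250.7 100.5] 0.61 [ 0.5844 -0.237   0.008 ]
tray_hinge [254.6 155.3] 0.75 [ 0.5277 -0.2363  0.041 ]
tray_hinge [253.5 115.6] 0.22 [ 0.5692 -0.2389  0.041 ]
tray_cover_edge [260.9 228.2] 0.86 [ 0.4799 -0.2374  0.13  ]
key [254.1 115.2] 0.57 [ 0.5679 -0.2393  0.008 ]
```

View pics/w4.png

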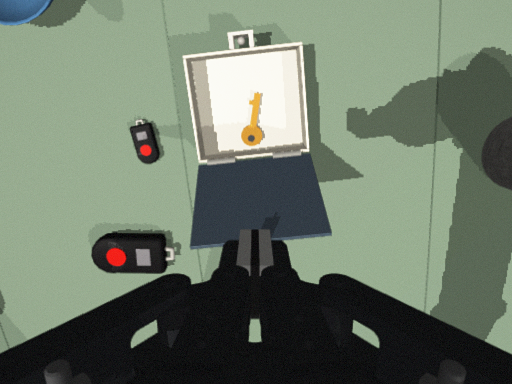

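The tray rim corners are about (185,57), (302,44), (199,162) and (308,151). The key at (253,118) is inside, and the cover is open towards the gripper.

Run:
```python
from h import *
from scipy.optimize import least_squares
c=cam("wrist")
def S(x,y,yaw):
    yw=np.radians(yaw); return [[x+np.cos(yw)*u-np.sin(yw)*v,y+np.sin(yw)*u+np.cos(yw)*v,.04] for u,v in((.055,.06),(.055,-.06),(-.055,.06),(-.055,-.06))]
obs=np.array([(185,57),(302,44),(199,162),(308,151)])
f=least_squares(lambda q:(proj("wrist",S(*q),c)-obs).ravel(),[.58,-.237,0]); print(f.x,f.fun.reshape(-1,2))
x,y,yaw=f.x; w=np.radians(yaw); h=np.array([x-.055*np.cos(w),y-.055*np.sin(w)]);print("hinge",h)
for hz in (h,(np.array(h)+[.5277,-.2363])/2):
    for fw in (-.105,): plan([hz[0]+fw*np.cos(w),hz[1]+fw*np.sin(w),.25],Rt(-90+yaw))
```

```text
[ 0.5804 -0.2322  0.7804] [[-1.8755 -1.3321]
 [ 1.0392 -1.0116]
 [-0.5815  1.3704]
 [ 1.4527  1.5714]]
hinge [ 0.5254 -0.233 ]
 shift mm [  0.9 -99.5  10.3] turn [-0.098 -0.    -0.   ]
 shift mm [  0.9 -98.2  11.9] turn [-0.098 -0.    -0.   ]
```

{"api": "servo_tool", "payload": {
  "increments": [
    [0,0,-35,4,-0.03,0,0],
    [0,0,-70,8,-0.06,0,0],
    [0,0,-99,11,-0.098,0,0],
    [0,0,-99,11,-0.098,0,0],
    [0,50,-99,11,-0.098,0,0],
    [0,95,-99,11,-0.098,0,0],
    [0,130,-99,11,-0.098,0,0],
    [0,147,-99,11,-0.098,0,0],
    [0,147,-99,11,-0.098,0,0]
  ]
}}

```text
t: 21.0
eef_pos: [0.4205, -0.2354, 0.1027]
eef_rot: [-2.395, 1.568, 2.33]
contact_force: [0.7, -0.5, 0.4]
width: -0.0001
```

```bash
python3 rel.py t .526 -.2345 .041 .8
```

```text
fwd -0.10553428759125308 lat 0.0005264870841823917 z 0.06167310041108911
[[-0.0018  0.9999  0.0126]
 [ 0.0019  0.0126 -0.9999]
 [-1.     -0.0018 -0.0019]]
[ 0.745  -0.4504  0.3699] [ 0.7237  0.2637 -0.3452  2.0554  0.1169  0.8432 -1.2468]
```

Same relative pose as with the stack, so I repeat the same arc.

{"api": "servo_tool", "payload": {
  "increments": [
    [0,-3,22,0,0,0,0],
    [0,-4,38,0,0,0,0],
    [0,-5,54,0,0,0,0],
    [0,-7,68,0,0,0,0],
    [0,-8,80,0,0,0,0],
    [0,-9,91,0,0,0,0],
    [0,-13,104,0,0,0,0],
    [0,-15,118,0,0,0,0],
    [0,-15,132,0,0,0,0],
    [0,-11,146,0,0,0,0],
    [0,-11,146,0,0,0,0]
  ]
}}

```text
t: 22.38
eef_pos: [0.5674, -0.2346, 0.1143]
eef_rot: [2.584, 1.57, 1.025]
contact_force: [0.1, -0.5, 0.3]
width: 0.0
```

{"api": "servo_tool", "payload": {
  "increments": [
    [0,5,9,0,0,0,0],
    [0,12,20,0,0,0,0],
    [0,22,32,0,0,0,0],
    [0,31,39,0,0,0,0],
    [0,39,44,0,0,0,0],
    [0,47,48,0,0,0,0],
    [0,53,50,0,0,0,0],
    [0,59,51,0,0,0,0],
    [0,59,51,0,0,0,0]
  ]
}}

```text
t: 23.5
eef_pos: [0.6172, -0.2346, 0.0554]
eef_rot: [-2.339, 1.571, 2.384]
contact_force: [-0.2, -0.7, 0.5]
width: -0.0003
```

{"api": "servo_tool", "payload": {
  "increments": [
    [0,2,0,0,0,0,0],
    [0,4,0,0,0,0,0],
    [0,6,0,0,0,0,0],
    [0,8,0,0,0,0,0],
    [0,9,0,0,0,0,0],
    [0,9,0,0,0,0,0]
  ]
}}

```text
t: 24.25
eef_pos: [0.6168, -0.2347, 0.0463]
eef_rot: [-1.549, 1.57, -3.109]
contact_force: [-1.2, 1.2, 0.3]
width: -0.0001
```

{"api": "servo_tool", "payload": {
  "increments": [
    [0,1,0,0,0,0,0],
    [0,2,0,0,0,0,0],
    [0,2,0,0,0,0,0]
  ]
}}

```text
t: 24.62
eef_pos: [0.6169, -0.2348, 0.0451]
eef_rot: [-1.358, 1.57, -2.918]
contact_force: [-1.4, 0.8, 4.7]
width: -0.0002
```

{"api": "servo_tool", "payload": {
  "increments": [
    [0,0.7,0,0,0,0,0],
    [0,1.5,0,0,0,0,0],
    [0,2,0,0,0,0,0],
    [0,2,0,0,0,0,0]
  ]
}}

```text
t: 25.12
eef_pos: [0.6169, -0.2348, 0.0449]
eef_rot: [-1.002, 1.569, -2.562]
contact_force: [-5.8, 1.6, 14.3]
width: 0.0001
```

{"api": "servo_tool", "payload": {
  "increments": [
    [0,-5,0,0,0,0,0],
    [0,-30,0,0,0,0,0],
    [0,-80,0,0,0,0,0],
    [0,-130,0,0,0,0,0],
    [0,-180,0,0,0,0,0],
    [0,-200,0,0,0,0,0],
    [0,-200,0,0,0,0,0]
  ]
}}

```text
t: 26.0
eef_pos: [0.6184, -0.2349, 0.2444]
eef_rot: [1.213, 1.567, -0.347]
contact_force: [-0.0, -0.2, -0.9]
width: -0.0001
```

Run:
```python
from h import *
p,r=tool(); print(p,sense()["t"],sense()["contact_force"])
a=eyes.read_camera("side"); b=eyes.read_camera("scene")
cv2.imwrite("pics/end.png",np.hstack([cv2.resize(a[90:350,130:430],(400,347)),cv2.resize(b[110:310,110:390],(400,347))]))
for n in("side","scene"):
  for q,z in(("tray_cover_edge",.045),("stack_cover_edge",.09)): print(n,q,[(np.round(m["pixel"]),round(m["confidence"],2),at_z(n,m["pixel"],z)) for m in eyes.mark_of(n,q)[:2]])
```

```text
[ 0.6184 -0.2349  0.2444] 26.0 [-0.0021 -0.1546 -0.8777]
side tray_cover_edge [(array([329., 293.]), 0.64, array([ 0.6176, -0.2373,  0.045 ])), (array([272., 301.]), 0.46, array([ 0.5265, -0.2394,  0.045 ]))]
side stack_cover_edge [(array([259., 153.]), 0.77, array([0.5845, 0.2061, 0.09  ])), (array([166., 306.]), 0.24, array([ 0.3721, -0.274 ,  0.09  ]))]
scene tray_cover_edge [(array([159., 237.]), 0.93, array([ 0.619 , -0.2269,  0.045 ])), (array([320., 163.]), 0.38, array([0.3939, 0.1628, 0.045 ]))]
scene stack_cover_edge [(array([356., 202.]), 0.63, array([0.5826, 0.2132, 0.09  ]))]
```

View pics/end.png

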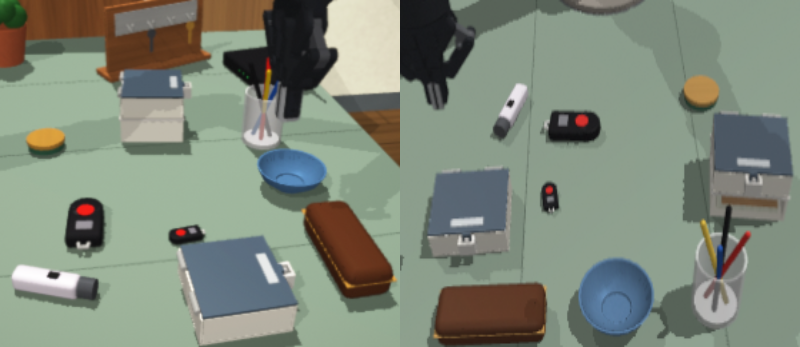

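Both covers lie flat on their rims, with pads at (268,268) and (174,82) in the left half. Nothing else has moved and the gripper is clear, so I'm handing in.

```bash
python3 -c "
from h import *
workorder.sign_off()"
```

```text
the job is handed in; nothing more can be done
```

The job is done and handed in at about 26 s of robot time, well under the 67 s limit; the sign-off gives no verdict.

- **Fob:** I picked the middle-sized one of three (measured 36 x 72 mm) and set it down button up near the centre of the upper tray floor. Contact was about 5 N. The wrist picture after release showed it lying flat.
- **Covers:** I swung both over with closed fingers and pressed them until they stopped moving. The fingertips stopped at 90 mm on the stack and 45 mm on the tray, which match the shut heights. Peak vertical force was about 13–14 N.
- **Last checks:** Both covers stayed flat on their rims after the fingers lifted away, and the pad positions matched shut covers. Nothing else looked moved, and the gripper was clear with no contact force beyond sensor noise.
- **Not confirmed:** I saw no separate click in the force readings. That the catches hold is judged from the stop heights and from the covers staying shut. The key was last seen in its tray before the cover closed, so its final place was not checked by eye.

No check failed. The trained networks' hinge and floor points differed from my rim fits by 3–10 mm, so I used values between the two.

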